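# Square up a bar in the drill jig, find the loose bolt and hold its cap open

### The arm

A 6-joint arm with a two-finger parallel gripper is mounted at the origin on the work surface. World frame = base frame: x ahead of the robot, y to its left, z up, the work surface at z = 0. Lengths are in mm, angles in rad, forces in N, time in s.
With the tool pointing down it reaches from about 275 to 750 mm from the base axis. Payload 10.2 kg.
Tool frame: the origin (TCP) lies at the very end of the fingers, on their centre line; the grasp point (between the pads) lies 19 mm behind it (ctrl.hold_point_z is the distance from the TCP to the grasp point, in mm); z points along the fingers, y is the direction in which the jaws open and shut (so a half turn about z gives the same grasp; the last joint's range is limited). The gripper opens to 85 mm and grips with 20 to 120 N. Pads are 22 mm wide; open, the fingers measure 114 mm over their backs; the gripper's body (76 mm by 85 mm) begins 54 mm behind the grasp point. The pads swing forward as they close: fully open they stand 13 mm farther back than shut.
Start: joints at [-1.445, 0.313, 1.498, -0, 1.331, -0.223], TCP at [179.417, -493.397, 231.294] pointing down, gripper open.
Joint ranges: [-2.94, 2.94], [-0.97, 2.17], [0.19, 2.56], [-1.23, 4.37], [0.02, 3.11], [-2.88, 2.88]. Speed limits (rad/s): [2.39, 2.39, 3.01, 3.14, 3.14, 3.14].

### API

Orientations are given as a unit quaternion [w, x, y, z].
In Python, from rig import readout, cams, workorder, spotter, ctrl gives the robot as it stands.
- The arm moves only by the tool step_arm, never from a script. Its argument "plan" is text: rows parted by semicolons, each of 5 numbers parted by spaces: the shift along the tool's x, y, z in cm, then the turn about the tool's z in degrees, then the opening in per cent of the stroke, from 0 (shut) to 100 (fully open). In form: x y z twist gripper; .... A call has 1 to 10 rows; each row is the pose to reach, as a shift and turn from the pose commanded when the call began, along the tool's axes at that moment; what a row does not reach only later rows make up. A row lasts 1/10 s, in which the tool goes at most 50 mm and 8.59 degrees, less where a joint would pass 70% of its speed; a pose out of reach is approached as far as the arm can. A call with a gripper value outside its range is refused whole. The fingers move at their own pace and stop on an object; "grip_force" is the grip in N (left out, the last holds). Time passes only in rows, so rows that repeat a pose let the fingers close. It gives the time, the measured TCP pose, the force and the opening at its end, in the units of the state.
- readout.sense(): the state, without advancing time (a new reading comes with each control period).
- cams.capture(name): name is "side" or "top"; returns (picture, depth): 420x560x3 uint8, red, green, blue; 420x560 float32, mm along the optical axis (not along the pixel's ray), 0 where there is no reading.
- cams.camera_info(name): a dict with "vfov" (degrees; the focal length in pixels is half the picture's height over the tangent of half this angle, whatever the lens; pixels are square), "cx", "cy" (the principal point, pixels), "k1" (the pictures are not rectified: a ray, as slopes to the right and down, at radius r is drawn at 1 + k1 r^2 times it, then the intrinsics apply), "rvec" (rotation vector, rad) and "tvec" (3), from world to camera coordinates, as OpenCV has them. Camera axes: x right, y down, z forward; pixel columns grow to the right and rows downward; lengths in mm; the calibration is good to about 2 mm. A picture is of the moment at which its call begins. camera_info takes no time and is no camera call.
- workorder.finish_job(): hands the job in, once; it reports no verdict.
Trained networks look in the newest picture that a camera, given by its name, has taken for a name from the list of things; names that differ only in an ending like _2 or _b are one class to them, and where a whole thing is asked for, a point or a joint stands for the part that bears it (a point fixed in the world has none). Each returns a list of dicts, best first, with "conf" (0 to 1); they miss things now and then, are a little off and sometimes report something else, mostly with a low value. They report only what shows in the picture. A call takes as long as a camera call. They do not tell look-alikes from the thing itself.
- spotter.regions_of(camera, target): "pixels" (420x560 bool, what is visible of it) and "extent" ([centre column, centre row, width, height] in pixels, round what is visible of it).
The state is a dict: "time_s": time; "joints": joint angles; "dq": joint speeds; "tau": joint torques, N m; "eef_pos": TCP position; "ee_rot": TCP orientation; "force": force on the tool from outside, world axes, zero at the start; "wrist_torque": the same for the moment, N m; "grip_width": opening from 0.0 (shut) to 1.0 (fully open).
Only numpy, scipy, OpenCV 4.12 (cv2) and the standard library are available. Lean on these libraries where they do the work, as an engineer would, in place of code of your own. Each camera call takes 0.05 s, during which the arm holds its last target. There are 200 camera calls.

### The job

On the blue drill jig, slide the steel bar along the plate (do not lift it) until it lies flush against both far stop pins and the end pin on the left. Then tap the brass studs of the three capped bolts to find the loose one, which sinks when tapped and stays down, and lift its red cap by the yellow tab to more than halfway open (past 45 degrees), so that a spanner can get in. Finish while still holding that cap open with the gripper: leave the other two caps shut, the bar against its stops, and everything else on the bench where it is.

Things in the scene. Friction and masses are not known exactly. Their poses are not given: they have to be found in the camera images.
- jig: Drill jig fixed to the bench: blue plate 250 (x) x 320 (y) x 12 mm; origin at the centre of its underside, x towards its far edge, y to its left, z up; yaw within 0.25 rad. In its frame (mm): pins 12 diameter, 18 tall above the plate, far stops at (6,-35) and (6,25), end stop at (-20,86); bolts at x = 70, y = 85, 0, -85 in grey housings 56 x 56, under red caps, tops 56 above the bench.
- bar_home (a point): Where the origin of the bar is when it is fully home, touching both far pins and the end pin: (-20, 20, 12) mm in the jig's frame, axes as the jig's; the bar's axes are then parallel to the jig's.
- bar: Bright steel bar, 40 (x) x 120 (y) x 16 mm tall, 0.4 to 0.65 kg, lying flat on the near half of the jig plate, askew by up to 0.2 rad, its centre 15 to 35 mm short of home towards the robot and 20 to 40 mm short of it to the right. Origin at the centre of its underside.
- bolt_left (a joint): How far the left (jig y = +85 mm) bolt has sunk, m: 0 at the start. A firm bolt gives less than 1.5 mm under a tap of up to 25 N; the one loose bolt slides down 7 mm under about 3 N to a hard stop and stays down. Which one is loose differs each time and cannot be seen.
- stud_left_top (a point): Centre of the top of the left bolt's brass stud, 16 mm diameter, standing 12 mm proud of the cap through a hole in it, 68 mm above the bench (61 once sunk): the place to tap.
- cap_left (a joint): Opening angle of the left bolt's red hinged cap, rad: 0 shut, up to 1.5; its hinge is on the far side, along the jig's y. A weak spring (0.02 N m/rad) and its weight (80 g) shut it whenever it is let go.
- tab_left (a point): Grip point in the left cap's upright yellow tab, 14 mm wide (jig y), 10 thick (x), 32 tall; 70 mm above the bench (10 below the tab's top), 46 on the robot's side of the stud, 18 in front of the cap plate's edge, joined by a neck 12 wide: fingers close on it across y from above. It swings up and away from the robot about the hinge axis, 74 mm beyond and 24 below it (46 above the bench).
- bolt_mid (a joint): How far the middle (jig y = 0) bolt has sunk, m: 0 at the start. A firm bolt gives less than 1.5 mm under a tap of up to 25 N; the one loose bolt slides down 7 mm under about 3 N to a hard stop and stays down. Which one is loose differs each time and cannot be seen.
- stud_mid_top (a point): Centre of the top of the mid bolt's brass stud, 16 mm diameter, standing 12 mm proud of the cap through a hole in it, 68 mm above the bench (61 once sunk): the place to tap.
- cap_mid (a joint): Opening angle of the mid bolt's red hinged cap, rad: 0 shut, up to 1.5; its hinge is on the far side, along the jig's y. A weak spring (0.02 N m/rad) and its weight (80 g) shut it whenever it is let go.
- tab_mid (a point): Grip point in the mid cap's upright yellow tab, 14 mm wide (jig y), 10 thick (x), 32 tall; 70 mm above the bench (10 below the tab's top), 46 on the robot's side of the stud, 18 in front of the cap plate's edge, joined by a neck 12 wide: fingers close on it across y from above. It swings up and away from the robot about the hinge axis, 74 mm beyond and 24 below it (46 above the bench).
- bolt_right (a joint): How far the right (jig y = -85 mm) bolt has sunk, m: 0 at the start. A firm bolt gives less than 1.5 mm under a tap of up to 25 N; the one loose bolt slides down 7 mm under about 3 N to a hard stop and stays down. Which one is loose differs each time and cannot be seen.
- stud_right_top (a point): Centre of the top of the right bolt's brass stud, 16 mm diameter, standing 12 mm proud of the cap through a hole in it, 68 mm above the bench (61 once sunk): the place to tap.
- cap_right (a joint): Opening angle of the right bolt's red hinged cap, rad: 0 shut, up to 1.5; its hinge is on the far side, along the jig's y. A weak spring (0.02 N m/rad) and its weight (80 g) shut it whenever it is let go.
- tab_right (a point): Grip point in the right cap's upright yellow tab, 14 mm wide (jig y), 10 thick (x), 32 tall; 70 mm above the bench (10 below the tab's top), 46 on the robot's side of the stud, 18 in front of the cap plate's edge, joined by a neck 12 wide: fingers close on it across y from above. It swings up and away from the robot about the hinge axis, 74 mm beyond and 24 below it (46 above the bench).
- can_a: Bystander: open tin can, 100 diameter, 115 tall, empty, standing left of the jig (mm); origin in the centre of its underside. Leave it be.
- can_b: Bystander: open tin can, 100 diameter, 115 tall, standing on the bench (mm); origin in the centre of its underside. Leave it be.
- can_c: Bystander: open tin can, 100 diameter, 115 tall, standing on the bench (mm); origin in the centre of its underside. Leave it be.
- oil_bottle: Bystander: green oil bottle with a white cap, 66 diameter, 170 tall, standing (mm); origin in the centre of its underside. Leave it be.
- bushing: Bystander: small brass drill bushing, 28 diameter, 20 tall, standing on the jig plate's near right corner (mm); origin in the centre of its underside. Leave it be.
- wrench: Bystander: steel spanner lying right of the jig (mm); origin in the tool's middle region on the bench. Leave it be.
- hammer: Bystander: hammer lying at the right (mm); origin in the tool's middle region on the bench. Leave it be.
- disc: Bystander: dark grinding disc, 115 diameter, 8 thick, lying at the left (mm); origin in the centre of its underside. Leave it be.
There are look-alikes about, which are no part of the job. Leave any turquoise look-alike of the bar alone.

How it is judged:
By the outcome, as a careful person would: the job done as asked, in the order asked, and still so for the second after the job is handed in, while the arm keeps its last pose, push and grip.
It also fails if it takes over 67 s, if anything falls off the work surface, if the arm or the gripper's body presses on something with over 40 N, if the wrist force passes 120 N, or if a joint passes its speed limit or range.

## Working session

There is one attempt and no reset: what is moved stays moved. The work goes in short steps, Python scripts to look and compute and a tool call to move; the robot and the scene stay as the last step left them, time stands still between calls to the robot, and variables do not carry over. Pictures are saved under pics/ and viewed, about 8 in all and at most 12, crops included, and the job is handed in when it is done.

Besides the shell and the picture viewer there is one more tool, called after ">>>" in YAML: its name, and indented under it one key for each argument. step_arm: Moves the arm, as the interface text tells. Its arguments: {"type":"object","properties":{"plan":{"type":"string"},"grip_force":{"type":"number"}},"required":["plan"]}

```bash
ls; mkdir -p pics
cat > h.py <<'E'
import numpy as np, cv2
from rig import readout, cams, workorder, spotter, ctrl
def cam(n):
    i=cams.camera_info(n); f=210/np.tan(np.radians(i['vfov'])/2)
    R=cv2.Rodrigues(np.array(i['rvec'],float))[0]; t=np.array(i['tvec'],float).ravel()
    K=np.array([[f,0,i['cx']],[0,f,i['cy']],[0,0,1.]]); return K,np.array([i['k1'],0,0,0,0.]),R,t
def proj(n,P):
    K,d,R,t=cam(n); return cv2.projectPoints(np.asarray(P,float).reshape(-1,1,3),cv2.Rodrigues(R)[0],t,K,d)[0].reshape(-1,2)
def rays(n,uv):
    K,d,R,t=cam(n); s=cv2.undistortPoints(np.asarray(uv,float).reshape(-1,1,2),K,d).reshape(-1,2)
    return np.c_[s,np.ones(len(s))]
def onplane(n,uv,z):
    K,d,R,t=cam(n); r=rays(n,uv)@R; c=-R.T@t; return c+r*((z-c[2])/r[:,2])[:,None]
def cloud(n,dep):
    K,d,R,t=cam(n); v,u=np.mgrid[:420,:560]; r=rays(n,np.c_[u.ravel(),v.ravel()])
    return ((r*dep.reshape(-1,1)-t)@R).reshape(420,560,3)
def save(name,im): cv2.imwrite('pics/'+name+'.png',cv2.cvtColor(im,cv2.COLOR_RGB2BGR))
E
python3 - <<'E'
from h import *
for n in('top','side'):
    im,d=cams.capture(n); save(n+'0',im); np.savez(n+'0.npz',im=im,d=d)
    K,_,R,t=cam(n); print(n,-R.T@t,R[2],K[0,0])
    for o in('jig','bar','stud_mid_top','bushing'):
        for q in spotter.regions_of(n,o)[:4]:
            c=cloud(n,d)[q['pixels']&(d>0)]; print(o,round(q['conf'],2),np.round(q['extent']),np.round(np.median(c,0)))
print(readout.sense()); print(ctrl.hold_point_z)
E
```

```text
pics
top [ 4.27650590e+02 -8.92273353e-01  1.32909132e+03] [ 0.09017106  0.0046014  -0.99591566] 452.0133079992714
jig 0.61 [246. 163.  17.  25.] [652. 105.  55.]
jig 0.56 [274. 189. 115.  91.] [587.  22.  12.]
bar 0.93 [275. 204.  42.  14.] [530.  22.  27.]
bar 0.81 [266. 269.  26.  43.] [346.  53.  15.]
bar 0.7 [318. 268.  26.  45.] [ 354. -106.   15.]
bar 0.65 [317. 224.  10.  12.] [ 473. -101.   30.]
stud_mid_top 0.59 [275. 162.  10.   5.] [647.  19.  61.]
bushing 0.74 [246. 164.  26.  29.] [651. 104.  55.]
side [202.67015188 603.20961333 876.5350586 ] [ 0.30570912 -0.55413072 -0.77426163] 415.76627741738247
jig 0.84 [254. 212. 140. 120.] [578.  51.  12.]
bar 0.94 [332. 250.  53.  21.] [345.  58.  15.]
bar 0.89 [348. 203.  31.  31.] [ 365. -108.   15.]
bar 0.78 [272. 211.  35.  39.] [524.  30.  27.]
stud_mid_top 0.68 [253. 214. 140. 125.] [578.  52.  12.]
stud_mid_top 0.36 [233. 186.   6.  10.] [644.  22.  65.]
bushing 0.5 [311. 189.  13.   9.] [468. -93.  30.]
{'time_s': 0.5, 'joints': array([-1.44541136e+00,  3.12927718e-01,  1.49772629e+00, -7.82290036e-06,
        1.33098769e+00, -2.23396307e-01]), 'dq': array([-0.00162448, -0.0003989 , -0.00142977,  0.00178894, -0.00066262,
        0.00038176]), 'tau': array([ 2.17583988e-04, -4.11928368e+01, -2.59764808e+01, -1.51810332e-04,
        6.93986167e-04, -1.82471808e-05]), 'eef_pos': array([ 179.40861371, -493.39322916,  231.27007784]), 'ee_rot': array([-2.46797552e-05,  9.84832289e-01,  1.73508965e-01, -2.59364506e-06]), 'force': array([-0.17902469,  0.00361126, -0.68350352]), 'wrist_torque': array([-0.01187228, -0.01709836,  0.02156007]), 'grip_width': 0.9990996746193572}
18.700000000000003
```

Run:
```python
from h import *
a=np.load('top0.npz');b=np.load('side0.npz')
c=cv2.resize(a['im'][120:320,180:380],None,fx=4,fy=3,interpolation=cv2.INTER_CUBIC)
save('top_crop',cv2.resize(a['im'][130:310,180:380],(800,600) if 0 else (660,594),interpolation=cv2.INTER_CUBIC))
save('side_full',cv2.resize(b['im'],(800,600)))
```

```text
(no output)
```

View pics/top_crop.png

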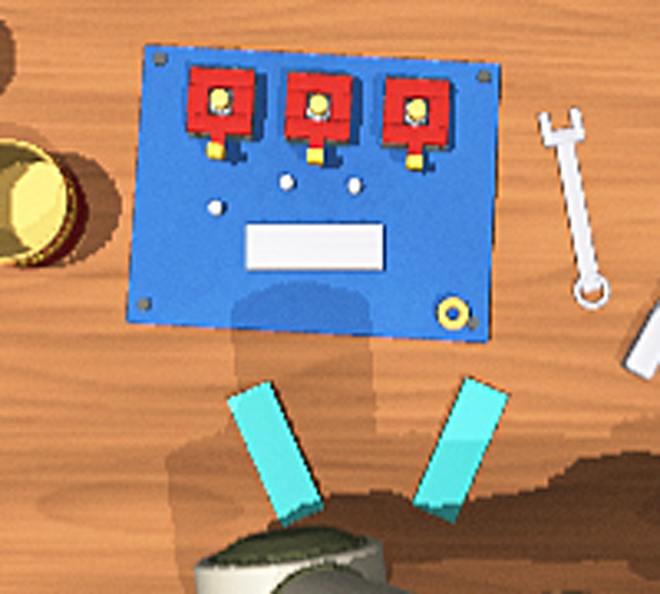

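View pics/side_full.png

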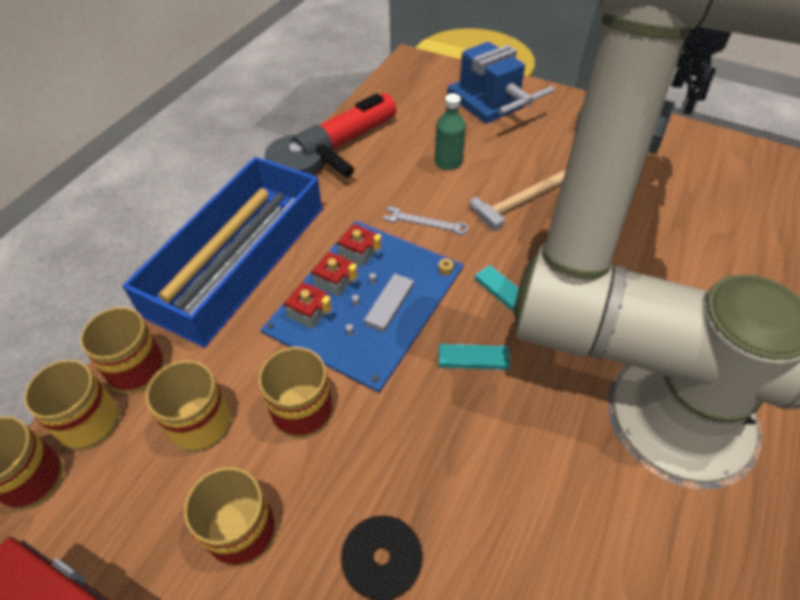

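The top crop shows the plate with three red caps (tabs near (216,150),(316,155),(415,161)), pins at (287,182),(355,186),(216,208), and the bar at (315,247), nearly straight. The side view agrees; a can stands close on the jig's left, and two turquoise look-alikes lie in front.

```bash
cat >> h.py <<'E'
from scipy.optimize import least_squares
def bluemask(im):
    h=cv2.cvtColor(im,cv2.COLOR_RGB2HSV); return ((h[...,0]>100)&(h[...,0]<122)&(h[...,1]>130)&(h[...,2]>50))
def barmask(im,cl):
    h=cv2.cvtColor(im,cv2.COLOR_RGB2HSV)
    return (h[...,1]<60)&(h[...,2]>120)&(abs(cl[...,2]-26)<12)
def big(m):
    n,l,s,c=cv2.connectedComponentsWithStats(m.astype(np.uint8)); k=1+np.argmax(s[1:,4]); return l==k
def rect(n,m,z):
    c=max(cv2.findContours(m.astype(np.uint8),cv2.RETR_EXTERNAL,cv2.CHAIN_APPROX_NONE)[0],key=len)
    p=onplane(n,c.reshape(-1,2),z)[:,:2].astype(np.float32); r=cv2.minAreaRect(p); return r
E
python3 - <<'E'
from h import *
for n in('top','side'):
    a=np.load(n+'0.npz');im,d=a['im'],a['d'];cl=cloud(n,d)
    near=(abs(cl[...,0]-580)<220)&(abs(cl[...,1]-10)<220)&(cl[...,2]<100)
    m=big(bluemask(im)&near&(cl[...,2]<30)); print(n,'jig',rect(n,m,12), 'z',np.median(cl[m],0))
    b=big(barmask(im,cl)&near&(abs(cl[...,0]-530)<60)); print('bar',rect(n,b,28),b.sum(),cl[b].mean(0))
    h=cv2.cvtColor(im,cv2.COLOR_RGB2HSV); y=(h[...,0]>18)&(h[...,0]<35)&(h[...,1]>100)&near&(cl[...,2]>45)
    k,l,s,c=cv2.connectedComponentsWithStats(y.astype(np.uint8))
    for i in range(1,k):
        if s[i,4]>4: print('yel',s[i,4],np.round(onplane(n,[c[i]],68)[0]),np.round(cl[l==i].mean(0)))
    w=(h[...,1]<60)&(h[...,2]>120)&near&~b&(cl[...,0]>520)&(abs(cl[...,1])<110)
    k,l,s,c=cv2.connectedComponentsWithStats(w.astype(np.uint8))
    for i in range(1,k):
        if s[i,4]>4: print('pin',s[i,4],np.round(onplane(n,[c[i]],28)[0]),np.round(cl[l==i].mean(0)))
E
```

```text
top jig ((578.74658203125, 21.834930419921875), (318.27813720703125, 247.7245635986328), 87.30097198486328) z [566.00164037  23.73814338  11.0308167 ]
bar ((528.8358764648438, 20.814769744873047), (37.642391204833984, 115.62545776367188), 0.4758383631706238) 572 [528.89363558  20.79663829  26.58050937]
yel 21 [653. 102.  68.] [653. 102.  65.]
yel 24 [648.  18.  68.] [648.  18.  65.]
yel 23 [645. -66.  68.] [645. -66.  65.]
yel 22 [608. 106.  68.] [606. 105.  76.]
yel 25 [603.  21.  68.] [602.  21.  74.]
yel 21 [599. -64.  68.] [598. -63.  76.]
yel 16 [553. 227.  68.] [552. 224.  86.]
pin 5 [703.  69.  28.] [706.  70.  13.]
pin 5 [700.  14.  28.] [704.  14.  11.]
pin 5 [698. -42.  28.] [701. -42.  12.]
pin 13 [647.  18.  28.] [644.  18.  47.]
pin 8 [648. 103.  28.] [645. 102.  46.]
pin 11 [644. -64.  28.] [640. -63.  48.]
pin 16 [585.  46.  28.] [586.  46.  26.]
pin 13 [584. -13.  28.] [584. -13.  27.]
pin 8 [563. 106.  28.] [563. 106.  28.]
side jig ((574.8001708984375, 26.143722534179688), (315.9485168457031, 245.84732055664062), 87.1208267211914) z [543.66595698  75.25659379  11.71323443]
bar ((525.8754272460938, 23.834835052490234), (41.35774612426758, 122.21913146972656), 0.38031452894210815) 591 [526.2262391   25.78930239  27.6087757 ]
yel 18 [638. -59.  68.] [640. -62.  64.]
yel 35 [597. -61.  68.] [596. -60.  70.]
yel 26 [643.  25.  68.] [645.  23.  65.]
yel 42 [601.  23.  68.] [600.  25.  70.]
yel 29 [646. 110.  68.] [648. 108.  64.]
yel 48 [604. 108.  68.] [603. 109.  70.]
yel 151 [562. 225.  68.] [559. 227.  73.]
pin 5 [693.  44.  28.] [705.  30.   7.]
pin 13 [581. -13.  28.] [581. -11.  29.]
pin 15 [584.  48.  28.] [583.  49.  29.]
pin 9 [560. 107.  28.] [560. 107.  28.]
```

```bash
cat >> h.py <<'E'
from scipy.spatial.transform import Rotation as Rot
JC=np.array([577.,24.]); JY=-0.048
def j2w(x,y): c,s=np.cos(JY),np.sin(JY); return JC+np.array([c*x-s*y,s*x+c*y])
def w2j(p): c,s=np.cos(JY),np.sin(JY); d=np.asarray(p)[:2]-JC; return np.array([c*d[0]+s*d[1],-s*d[0]+c*d[1]])
def go(x,y,z):
    s=readout.sense(); q=s['ee_rot']; R=Rot.from_quat([q[1],q[2],q[3],q[0]]).as_matrix()
    d=np.r_[j2w(x,y),z]-s['eef_pos']; a=np.arctan2(R[1,0],R[0,0])
    print('shift cm',np.round(R.T@d/10,2),'twist',np.round(np.degrees(a-JY),2),'now jig',np.round(w2j(s['eef_pos']),1),s['eef_pos'][2].round(1),'F',s['force'].round(1),'t',round(s['time_s'],2))
E
python3 -c "
from h import *
go(-85,-4,231)"
```

```text
shift cm [ 4.705e+01 -3.795e+01  3.000e-02] twist 22.73 now jig [-372.3 -535.9] 231.3 F [-0.2  0.  -0.7] t 0.5
```

>>> step_arm:
  plan: "47.05 -37.95 0 22.7 0;47.05 -37.95 0 22.7 0;47.05 -37.95 0 22.7 0;47.05 -37.95 0 22.7 0;47.05 -37.95 0 22.7 0;47.05 -37.95 0 22.7 0;47.05 -37.95 0 22.7 0;47.05 -37.95 0 22.7 0;47.05 -37.95 0 22.7 0;47.05 -37.95 0 22.7 0"

```text
time_s: 1.5
eef_pos: [438.1, -64.3, 231.6]
ee_rot: [0.0, 1.0, -0.024, 0.0]
force: [0.9, -0.8, -0.2]
grip_width: 0.001
```

```bash
python3 -c "
from h import *
go(-85,-4,231)"
```

```text
shift cm [ 4.96 -9.08  0.06] twist 0.04 now jig [-134.5  -94.8] 231.6 F [ 0.9 -0.8 -0.2] t 1.5
```

>>> step_arm:
  plan: "4.96 -9.08 0 0 0;4.96 -9.08 0 0 0;4.96 -9.08 0 0 0;4.96 -9.08 5 0 0;4.96 -9.08 10 0 0;4.96 -9.08 14 0 0;4.96 -9.08 18 0 0;4.96 -9.08 18 0 0;4.96 -9.08 18 0 0"

```text
time_s: 2.4
eef_pos: [491.6, 21.7, 52.3]
ee_rot: [0.0, 1.0, -0.024, 0.0]
force: [0.9, -0.2, 0.2]
grip_width: -0.001
```

Run:
```python
from h import *
go(-85,-4,18)
for n in('top','side'):
    im,d=cams.capture(n); save(n+'1',im)
    print(n,proj(n,[readout.sense()['eef_pos']]))
    if n=='side': 
        u,v=proj(n,[readout.sense()['eef_pos']])[0].astype(int); save('s1c',cv2.resize(im[v-60:v+60,u-80:u+80],(640,480),interpolation=cv2.INTER_CUBIC)); print(u,v)
```

```text
shift cm [ 0.02 -0.24  3.43] twist 0.01 now jig [-85.2  -6.4] 52.3 F [ 0.9 -0.2  0.2] t 2.4
top [[274.42530853 216.69991088]]
side [[284.33839289 207.60407037]]
284 207
```

View pics/s1c.png

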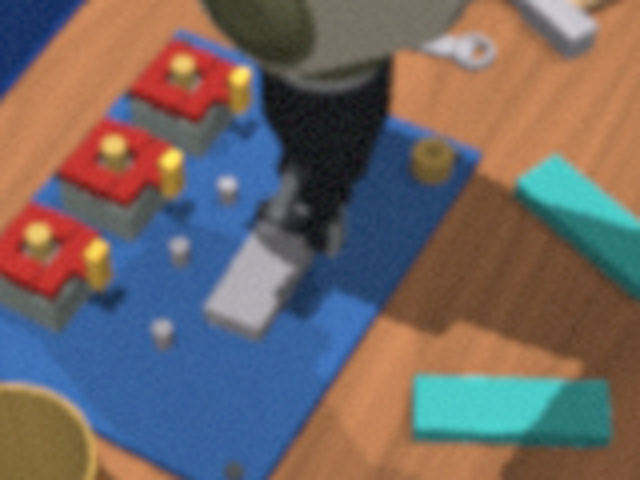

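The crop shows the closed fingers just behind the bar at about (320,245), where the projection puts the TCP. Next I'll lower them and push.

>>> step_arm:
  plan: "-0.6 -0.2 1.5 0 0;-0.6 -0.2 3.4 0 0;-0.6 -0.2 3.4 0 0;-0.2 -0.2 3.4 0 0;0.3 -0.2 3.4 0 0;0.8 -0.2 3.4 0 0;1.3 -0.2 3.4 0 0;1.8 -0.2 3.4 0 0;2.3 -0.2 3.4 0 0;2.7 -0.2 3.4 0 0"

```text
time_s: 3.5
eef_pos: [518.6, 22.8, 17.3]
ee_rot: [-0.0, 1.0, -0.024, -0.0]
force: [-4.9, 0.6, 3.5]
grip_width: -0.002
```

>>> step_arm:
  plan: "0.2 0 0 0 0;0.4 0 0 0 0;0.5 0 0 0 0;0.5 0 0 0 0"

```text
time_s: 3.9
eef_pos: [523.4, 22.5, 17.3]
ee_rot: [0.0, 1.0, -0.024, 0.0]
force: [-2.7, 0.3, 2.0]
grip_width: -0.001
```

```bash
python3 -c "
from h import *
go(-51,-4,18)"
```

```text
shift cm [ 0.24 -0.   -0.07] twist 0.03 now jig [-53.4  -4. ] 17.3 F [-2.7  0.3  2. ] t 3.9
```

>>> step_arm:
  plan: "0.1 0 0 0 0;0.2 0 0 0 0;0.3 0 0 0 0;0.3 0 0 0 0"

```text
time_s: 4.3
eef_pos: [526.5, 22.4, 17.3]
ee_rot: [-0.0, 1.0, -0.024, 0.0]
force: [-2.7, -0.0, 1.0]
grip_width: -0.005
```

>>> step_arm:
  plan: "0.1 0 0 0 0;0.2 0 0 0 0;0.2 0 0 0 0"

```text
time_s: 4.6
eef_pos: [527.2, 22.4, 17.2]
ee_rot: [-0.0, 1.0, -0.024, -0.002]
force: [-10.1, -0.6, 6.4]
grip_width: 0.003
```

>>> step_arm:
  plan: "0.1 0 0 0 0;0.2 0 0 0 0;0.2 0 0 0 0"

```text
time_s: 4.9
eef_pos: [527.4, 22.5, 17.1]
ee_rot: [-0.0, 1.0, -0.023, -0.004]
force: [-20.6, -0.8, 13.6]
grip_width: 0.001
```

```bash
cat > look.py <<'E'
import sys
from h import *
def look(tag):
  for n in('top','side'):
    im,d=cams.capture(n);cl=cloud(n,d); save(n+tag,im)
    try:
        b=big(barmask(im,cl)&(abs(cl[...,0]-545)<50)&(abs(cl[...,1]-30)<110)); r=rect(n,b,28); c=rect(n,big(bluemask(im)&(cl[...,2]<30)&(abs(cl[...,0]-580)<220)&(abs(cl[...,1]-10)<220)),12)
        print(n,'bar',r,b.sum(),'jig',c)
    except Exception as e: print(n,e)
look(sys.argv[1]); go(-51,-4,18)
E
python3 look.py 2
```

```text
top bar ((572.7774658203125, -28.013113021850586), (2.9123523235321045, 0.0), -179.6329345703125) 2 jig ((578.8759765625, 21.777603149414062), (318.25372314453125, 248.2278289794922), 87.34860229492188)
side bar ((563.5098876953125, 59.288230895996094), (46.29823303222656, 53.96759033203125), 9.557904243469238) 234 jig ((575.5689697265625, 26.135467529296875), (314.9752502441406, 245.8101348876953), 87.47550964355469)
shift cm [-0.15  0.01 -0.09] twist 0.07 now jig [-49.5  -3.9] 17.1 F [-19.5  -2.4  13. ] t 5.0
```

>>> step_arm:
  plan: "-0.3 0 0 0 0;-1 0 0 0 0;-1 0 -3.5 0 0;-1 3 -4 0 0;0 7 -4 0 0;3 9.6 -4 0 0;3 9.6 -4 0 0;3 9.6 -2 0 0;3 9.6 -0.1 0 0;3 9.6 -0.1 0 0"

```text
time_s: 6.0
eef_pos: [554.4, -74.4, 16.3]
ee_rot: [-0.001, 1.0, -0.024, -0.002]
force: [-0.1, -0.3, 1.3]
grip_width: 0.0
```

```bash
python3 look.py 3; python3 -c "
import cv2;a=cv2.imread('pics/side3.png');cv2.imwrite('pics/s3c.png',cv2.resize(a[150:270,200:360],(640,480),interpolation=cv2.INTER_CUBIC))"
```

```text
top bar ((565.32080078125, 36.843605041503906), (82.77265167236328, 50.84327697753906), 87.28491973876953) 383 jig ((578.9829711914062, 21.748306274414062), (318.5213623046875, 247.41354370117188), 87.45845031738281)
side bar ((561.9125366210938, 20.75469970703125), (122.26119232177734, 52.164466857910156), 87.15278625488281) 581 jig ((575.5714111328125, 26.18359375), (314.87677001953125, 245.80203247070312), 87.47374725341797)
shift cm [-3.45 -9.58  0.07] twist 0.05 now jig [-16.4 -99.8] 18.7 F [ 0.9 -0.3  0.6] t 6.1
```

View pics/s3c.png

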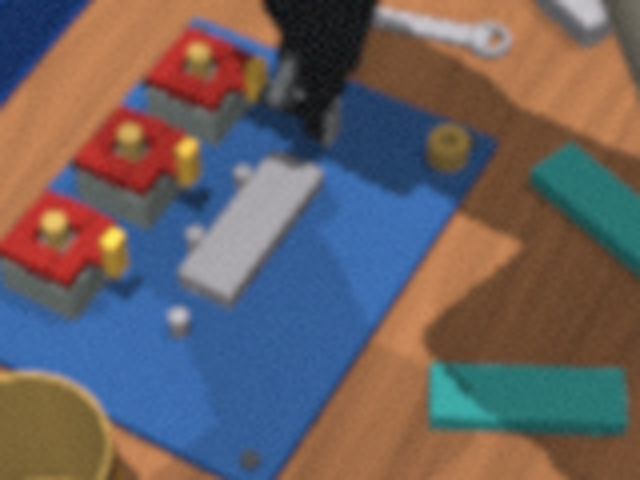

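The bar now lies square against both far pins, its near-left end still about 25 mm from the end pin at (178,320). Next I push it left along its axis.

>>> step_arm:
  plan: "-0.2 -0.5 0 0 0;-0.2 -1 0 0 0;-0.2 -1.4 0 0 0;-0.2 -1.8 0 0 0;-0.2 -2.2 0 0 0;-0.2 -2.6 0 0 0;-0.2 -3 0 0 0;-0.2 -3.4 0 0 0;-0.2 -3.4 0 0 0"

```text
time_s: 7.0
eef_pos: [555.4, -40.5, 18.4]
ee_rot: [-0.0, 1.0, -0.024, 0.0]
force: [1.1, -0.9, 0.5]
grip_width: 0.006
```

>>> step_arm:
  plan: "0 -0.3 0 0 0;0 -0.5 0 0 0;0 -0.5 0 0 0"

```text
time_s: 7.3
eef_pos: [555.6, -35.8, 18.4]
ee_rot: [-0.0, 1.0, -0.024, 0.0]
force: [-0.8, -2.5, 0.9]
grip_width: 0.001
```

>>> step_arm:
  plan: "0 -0.3 0 0 0;0 -0.5 0 0 0;0 -0.5 0 0 0"

```text
time_s: 7.6
eef_pos: [555.8, -30.7, 18.3]
ee_rot: [-0.0, 1.0, -0.024, 0.0]
force: [1.0, -1.8, 0.5]
grip_width: 0.001
```

>>> step_arm:
  plan: "0 -0.3 0 0 0;0 -0.5 0 0 0;0 -0.5 0 0 0"

```text
time_s: 7.9
eef_pos: [556.1, -28.1, 18.4]
ee_rot: [0.002, 1.0, -0.023, 0.0]
force: [-1.8, -16.4, 0.4]
grip_width: 0.0
```

>>> step_arm:
  plan: "0 -0.2 0 0 0;0 -0.3 0 0 0;0 -0.3 0 0 0"

```text
time_s: 8.2
eef_pos: [556.2, -27.5, 18.4]
ee_rot: [0.004, 1.0, -0.023, -0.0]
force: [-4.7, -31.1, 0.3]
grip_width: 0.001
```

```bash
python3 look.py 4
```

```text
top bar ((562.3296508789062, 85.62983703613281), (56.30582046508789, 40.01980972290039), 83.32691955566406) 220 jig ((579.0206298828125, 21.751068115234375), (318.345703125, 247.58255004882812), 87.41361999511719)
side bar ((563.4215087890625, 51.09642791748047), (130.29086303710938, 52.16455078125), 87.15315246582031) 530 jig ((574.9066772460938, 26.123825073242188), (315.296630859375, 245.7158203125), 87.24032592773438)
shift cm [-3.26 -4.85  0.01] twist 0.07 now jig [-18.3 -52.5] 18.4 F [ -5.  -30.8   0. ] t 8.3
```

>>> step_arm:
  plan: "0 0.5 0 0 0;0 1.2 0 0 0;0 1.2 -4 0 0;-2.5 1.2 -4 0 0;-5.5 -1.5 -4 0 0;-5.5 -5.5 -4 0 0;-5.5 -5.5 -4 0 0;-5.5 -5.5 -2 0 0;-5.5 -5.5 0 0 0;-5.5 -5.5 0 0 0"

```text
time_s: 9.3
eef_pos: [502.4, 34.7, 16.3]
ee_rot: [-0.001, 1.0, -0.024, -0.002]
force: [-0.5, 0.7, -0.4]
grip_width: 0.0
```

```bash
python3 look.py 5;  python3 -c "
from h import *
go(-51,5,18)"
```

```text
top bar ((582.6760864257812, 16.793659210205078), (78.81822204589844, 30.617107391357422), 73.28773498535156) 92 jig ((578.8759765625, 21.777603149414062), (318.25372314453125, 248.2278289794922), 87.34860229492188)
side bar ((563.8906860351562, 47.72509765625), (49.14290237426758, 136.5603485107422), 10.64675521850586) 472 jig ((575.245849609375, 26.0687255859375), (315.008544921875, 245.66041564941406), 87.3628158569336)
shift cm [2.25 1.09 0.05] twist 0.03 now jig [-73.5   6.9] 18.5 F [ 0.4  0.4 -0. ] t 9.4
shift cm [2.25 0.19 0.05] twist 0.03 now jig [-73.5   6.9] 18.5 F [ 0.4  0.4 -0. ] t 9.4
```

>>> step_arm:
  plan: "0.5 0.2 0 0 0;1 0.2 0 0 0;1.5 0.2 0 0 0;1.9 0.2 0 0 0;2.2 0.2 0 0 0;2.4 0.2 0 0 0;2.5 0.2 0 0 0;2.5 0.2 0 0 0"

```text
time_s: 10.2
eef_pos: [527.5, 31.5, 18.1]
ee_rot: [-0.0, 1.0, -0.024, -0.002]
force: [-6.0, 0.5, 3.0]
grip_width: -0.0
```

>>> step_arm:
  plan: "0.1 0 0 0 0;0.25 0 0 0 0;0.25 0 0 0 0"

```text
time_s: 10.5
eef_pos: [527.7, 31.6, 17.8]
ee_rot: [-0.0, 1.0, -0.023, -0.005]
force: [-17.6, -2.0, 12.6]
grip_width: -0.0
```

>>> step_arm:
  plan: "-0.5 0 0 0 0;-2 0 0 0 0;-2 0 -5 0 0;-2 0 -10 0 0;-2 0 -10 0 0"

```text
time_s: 11.0
eef_pos: [514.2, 31.8, 124.4]
ee_rot: [0.001, 1.0, -0.024, 0.006]
force: [0.8, 0.1, -1.1]
grip_width: -0.001
```

```bash
python3 look.py 6;  python3 -c "
from h import *
go(71.3,85,90)
import cv2;a=cv2.imread('pics/side6.png');cv2.imwrite('pics/s6c.png',cv2.resize(a[150:270,200:360],(640,480),interpolation=cv2.INTER_CUBIC))"
```

```text
top bar ((546.4930419921875, -13.7315034866333), (2.9022390842437744, 0.0), -179.57882690429688) 2 jig ((579.0010986328125, 21.744140625), (318.2222900390625, 247.90419006347656), 87.36160278320312)
side bar ((562.8734130859375, 50.75492858886719), (130.9799041748047, 53.254058837890625), 86.93203735351562) 582 jig ((575.3870239257812, 25.874969482421875), (315.38275146484375, 245.96034240722656), 87.3628158569336)
shift cm [ 1.45  0.9  10.12] twist 0.04 now jig [-65.7   5. ] 119.2 F [ 0.4  0.3 -1.2] t 11.1
shift cm [13.7  -7.99  2.95] twist 0.04 now jig [-65.7   5. ] 119.2 F [ 0.4  0.3 -1.2] t 11.1
```

View pics/s6c.png

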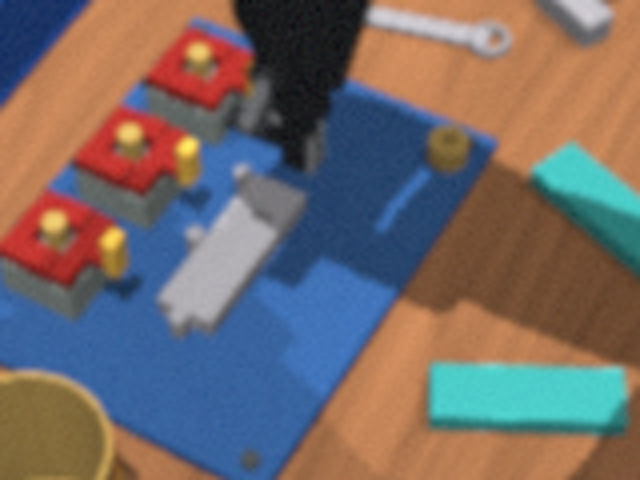

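The bar now touches the end pin at (178,320) and both far pins. I'll tap next, beginning with the left stud.

>>> step_arm:
  plan: "4.5 -2.7 0 0 0;9 -5.4 0 0 0;13.7 -8 0 0 0;13.7 -8 0 0 0;13.7 -8 1.5 0 0;13.7 -8 3 0 0;13.7 -8 3.5 0 0;13.7 -8 4 0 0;13.7 -8 4 0 0;13.7 -8 4 0 0"

```text
time_s: 12.1
eef_pos: [651.9, 105.4, 78.8]
ee_rot: [-0.0, 1.0, -0.024, 0.0]
force: [-0.7, 0.2, 0.4]
grip_width: 0.001
```

```bash
python3 -c "
from h import *
go(71.3,85,68)"
```

```text
shift cm [ 0.04 -0.01  1.08] twist 0.02 now jig [70.9 84.9] 78.8 F [-0.7  0.2  0.4] t 12.1
```

>>> step_arm:
  plan: "0 0 0.4 0 0;0 0 0.8 0 0;0 0 1 0 0;0 0 1.1 0 0;0 0 1.1 0 0"

```text
time_s: 12.6
eef_pos: [651.8, 105.6, 67.8]
ee_rot: [0.0, 1.0, -0.024, -0.0]
force: [-3.1, -0.3, 4.5]
grip_width: 0.002
```

>>> step_arm:
  plan: "0 0 0.1 0 0;0 0 0.1 0 0"

```text
time_s: 12.8
eef_pos: [651.9, 105.6, 67.8]
ee_rot: [0.0, 1.0, -0.024, 0.0]
force: [-5.0, 0.4, 11.1]
grip_width: 0.005
```

Left is firm (11 N, no sinking). Middle next.

>>> step_arm:
  plan: "0 0 -1.2 0 0;0 0 -3 0 0;0 4 -3 0 0;0 8.5 -3 0 0;0 8.5 -3 0 0;0 8.5 -1.5 0 0;0 8.5 -1 0 0;0 8.5 -0.5 0 0;0 8.5 -0.2 0 0;0 8.5 -0.1 0 0"

```text
time_s: 13.8
eef_pos: [647.8, 21.6, 67.8]
ee_rot: [-0.0, 1.0, -0.023, -0.0]
force: [-4.5, 2.5, 10.7]
grip_width: -0.0
```

>>> step_arm:
  plan: "0 0 0.1 0 0;0 0 0.1 0 0"

```text
time_s: 14.0
eef_pos: [647.9, 21.6, 67.8]
ee_rot: [-0.0, 1.0, -0.023, 0.0]
force: [-5.8, 1.1, 10.9]
grip_width: -0.002
```

Middle is firm too. Tap right.

>>> step_arm:
  plan: "0 0 -1.2 0 0;0 0 -3 0 0;0 4 -3 0 0;0 8.5 -3 0 0;0 8.5 -3 0 0;0 8.5 -1.5 0 0;0 8.5 -1 0 0;0 8.5 -0.5 0 0;0 8.5 -0.1 0 0;0 8.5 0 0 0"

```text
time_s: 15.0
eef_pos: [643.8, -63.4, 65.9]
ee_rot: [-0.0, 1.0, -0.023, -0.0]
force: [-0.7, 0.8, 1.4]
grip_width: -0.004
```

>>> step_arm:
  plan: "0 0 0.2 0 0;0 0 0.3 0 0;0 0 0.3 0 0"

```text
time_s: 15.3
eef_pos: [643.9, -64.2, 63.3]
ee_rot: [0.0, 1.0, -0.024, 0.0]
force: [-0.4, 0.3, 0.4]
grip_width: 0.0
```

>>> step_arm:
  plan: "0 0 0.15 0 0;0 0 0.25 0 0;0 0 0.25 0 0;0 0 0.3 0 0;0 0 0.3 0 0"

```text
time_s: 15.8
eef_pos: [644.0, -64.3, 61.1]
ee_rot: [0.0, 1.0, -0.024, 0.0]
force: [-2.4, 1.6, 6.9]
grip_width: -0.001
```

```bash
python3 -c "
from h import *
go(71.3,-85,61)"
```

```text
shift cm [ 0.01 -0.    0.01] twist 0.03 now jig [ 71.2 -85. ] 61.1 F [-2.4  1.6  6.9] t 15.8
```

The right stud sank to 61.1 mm and hit its stop, so that is the loose bolt. I'll move to its tab next.

>>> step_arm:
  plan: "0 0 -1.5 0 0;0 0 -4.5 0 0;-2.5 0 -4.5 0 50;-4.6 0 -4.5 0 50;-4.6 0 -4.5 0 50;-4.6 0 -4.5 0 50;-4.6 0 -2.5 0 50;-4.6 0 -0.5 0 50;-4.6 0 0.6 0 50;-4.6 0 0.6 0 50"
  grip_force: 30

```text
time_s: 16.8
eef_pos: [597.6, -62.0, 52.9]
ee_rot: [-0.0, 1.0, -0.024, -0.001]
force: [-0.7, 0.1, 0.3]
grip_width: 0.497
```

```bash
python3 -c "
from h import *
go(25.3,-85,55)
for n in ('top','side'):
    im,_=cams.capture(n); save(n+'7',im); u,v=proj(n,[np.r_[j2w(25.3,-85),70]])[0].astype(int)
    save(n[0]+'7c',cv2.resize(im[v-45:v+45,u-60:u+60],(480,360),interpolation=cv2.INTER_CUBIC))
a=np.vstack([cv2.imread('pics/t7c.png')[60:300],cv2.imread('pics/s7c.png')[:360]]);cv2.imwrite('pics/p7.png',a)
"
```

```text
shift cm [ 0.06  0.01 -0.21] twist 0.03 now jig [ 24.7 -84.9] 52.9 F [-0.7  0.1  0.3] t 16.8
```

View pics/p7.png

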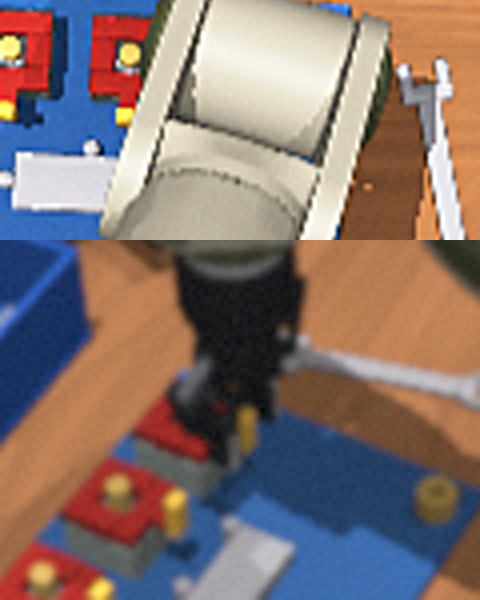

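The near finger at about (225,450) sits where one 25 mm left of the tab at (247,430) should, so the jaws are aligned on the tab. Now I close them.

>>> step_arm:
  plan: "0.05 0 -0.2 0 50;0.05 0 -0.2 0 30;0.05 0 -0.2 0 10;0.05 0 -0.2 0 0;0.05 0 -0.2 0 0;0.05 0 -0.2 0 0;0.05 0 -0.2 0 0;0.05 0 -0.2 0 0"
  grip_force: 30

```text
time_s: 17.7
eef_pos: [598.6, -63.3, 57.1]
ee_rot: [0.001, 1.0, -0.024, 0.001]
force: [-1.9, -5.7, 3.8]
grip_width: 0.15
```

>>> step_arm:
  plan: "0.3 0 -0.6 0 0;0.63 0 -1.24 0 0;1.03 0 -1.82 0 0;1.46 0 -2.35 0 0;1.46 0 -2.35 0 0"

```text
time_s: 18.2
eef_pos: [612.7, -63.9, 80.1]
ee_rot: [0.001, 1.0, -0.024, -0.001]
force: [-2.0, -6.4, -0.9]
grip_width: 0.155
```

>>> step_arm:
  plan: "0.5 0 -0.5 0 0;1.02 0 -0.95 0 0;1.6 0 -1.34 0 0;2.18 0 -1.71 0 0;2.18 0 -1.71 0 0"

```text
time_s: 18.7
eef_pos: [634.5, -65.0, 97.2]
ee_rot: [0.001, 1.0, -0.024, -0.001]
force: [-3.4, -5.6, 1.0]
grip_width: 0.154
```

>>> step_arm:
  plan: "0.6 0 -0.28 0 0;1.28 0 -0.54 0 0;1.95 0 -0.72 0 0;2.63 0 -0.86 0 0;2.9 0 -0.89 0 0;2.9 0 -0.89 0 0;2.9 0 -0.89 0 0"

```text
time_s: 19.4
eef_pos: [663.4, -66.4, 106.4]
ee_rot: [0.001, 1.0, -0.024, -0.0]
force: [-2.6, -5.2, 2.4]
grip_width: 0.156
```

```bash
python3 look.py 8;  python3 -c "
from h import *
go(91,-85,105)
a=cv2.imread('pics/side8.png');cv2.imwrite('pics/s8c.png',cv2.resize(a[130:250,180:340],(640,480),interpolation=cv2.INTER_CUBIC))"
```

```text
top bar ((562.0090942382812, 74.68455505371094), (47.86520767211914, 77.03858947753906), 10.013104438781738) 310 jig ((582.60009765625, 101.44873046875), (158.7888946533203, 247.47804260253906), 87.32239532470703)
side bar ((562.759521484375, 48.630767822265625), (132.7366485595703, 53.254058837890625), 86.93203735351562) 648 jig ((575.2201538085938, 25.802963256835938), (315.5420227050781, 245.6873321533203), 87.3628158569336)
shift cm [-14.16  -8.23   8.83] twist 0.01 now jig [ 90.6 -86.1] 106.4 F [-2.9 -5.2  2.6] t 19.5
shift cm [ 0.04 -0.11  0.14] twist 0.01 now jig [ 90.6 -86.1] 106.4 F [-2.9 -5.2  2.6] t 19.5
```

View pics/s8c.png

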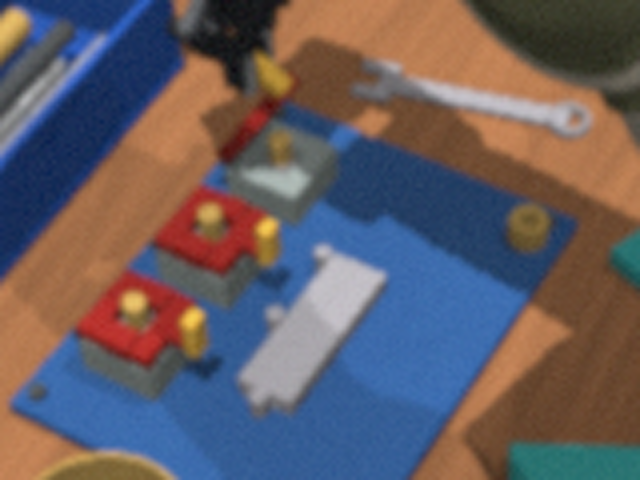

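The picture shows the right cap standing open, roughly 62° from the arc travelled, with its tab in the fingers at (265,75). The other two caps are shut, and the bar touches all three pins.

```bash
python3 -c "
from h import *
print(workorder.finish_job())"
```

```text
the job is handed in; nothing more can be done
None
```

The job is done and handed in at about 19.5 s of the 67 s allowed.

- **Bar:** I slid it with the closed fingers, first against the two far pins, then left against the end pin. A last push of about 18 N on its near face did not move it. The final side picture shows it touching all three pins.
- **Bolts:** The left and middle studs held firm at about 11 N and stayed at 67.8 mm. The right stud sank to 61.1 mm and met its stop, so the right bolt is the loose one.
- **Cap:** The right cap is gripped by its tab and held at about 62–65° open. That angle is worked out from where the gripper ended up on its arc. The grip is steady, with about 5 N of sideways force on the tool. The other two caps are shut in the final picture.
- **Bench:** Nothing else looked disturbed in that picture, which is a close crop of the jig and shows only some of the bystanders. I did not check the rest one by one.

**Disagreements:**
- **Cameras:** the two views differed by about 4 mm on the jig's position. I used the average and corrected it by about 1.3 mm along the jig from where the bar met the pins.
- **Bar outline:** the arm hid part of the bar from the top camera after the pushes. The side camera's outline merged the bar with the pins, so those automatic fits could not confirm it was flush. That rests on the contact forces and the picture.

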